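Load the copper-foil spool and set the stand to run

ROBOT

A 6-joint arm with a two-finger parallel gripper is mounted at the origin on the work surface. World frame = base frame: x ahead of the robot, y to its left, z up, the work surface at z = 0. Lengths are in m, angles in rad, forces in N, time in s.
With the tool pointing down it reaches from about 0.35 to 0.775 m from the base axis. Payload 5.5 kg.
Tool frame: the origin (TCP) lies midway between the tips of the shut fingers; the grasp point (between the pads) lies grasp_offset behind it (grasp_offset is the distance from the TCP to the grasp point, in m); z points along the fingers, y is the line along which they close (so a half turn about z gives the same grasp; the last joint's range is limited). The gripper opens to 85 mm and grips with 20 to 120 N. Pads are 22 mm wide; open, the fingers measure 114 mm over their backs; the gripper's body (76 mm by 85 mm) begins 54 mm behind the grasp point. The pads swing forward as they close: fully open they stand 13 mm farther back than shut.
Start: joints at [1.159, 0.313, 0.046, 1.304, 0, 1.431], TCP at [0.154, 0.554, 0.231] pointing down, gripper open.
Joint ranges: [-2.76, 2.76], [-0.86, 1.69], [-1.03, 1.26], [-2.2, 2.34], [-1.47, 1.5], [-3.14, 3.14]. Speed limits (rad/s): [2.57, 2.57, 3.14, 3.14, 3.14, 3.14].

INTERFACE

Orientations are given as a unit quaternion [w, x, y, z].
In Python, from workcell import * gives the robot as it stands.
- The arm moves only by the tool step_arm, never from a script. Its argument "deltas" is a list of rows, each a list of 7 numbers: the shift along the world's x, y, z in mm, then the turn, a rotation vector about the world's x, y, z in degrees, then the gripper's target within -1 to 1 (fully open at 1, half-way at 0, shut at -1). A call has 1 to 5 rows; each row shifts and turns the commanded pose from where the row before left it; what a row does not reach is not made up. A row lasts 1/10 s, in which the tool goes at most 50 mm and 8.59 degrees, less where a joint would pass 70% of its speed; a pose out of reach is approached as far as the arm can. A call is refused whole if a number of a shift passes 50 or a number of a turn 8.59, either way. A call with a gripper value outside its range is refused whole. The fingers move at their own pace and stop on an object; "newtons" is the grip in N (left out, the last holds). Time passes only in rows, so rows that do not move let the fingers close. It gives the time, the measured TCP pose, the force, the opening and the grip force at its end, in the units of the state.
- get_state(): the state, without advancing time (a new reading comes with each control period).
- read_camera(name): name is "side" or "top" or "wrist"; returns a dict with "image" (480x640x3 uint8, red, green, blue), "z_map" (480x640 float32, m along the optical axis (not along the pixel's ray), 0 where there is no reading), "K" (3x3 intrinsics, pixels), "world_from_camera" (4x4, takes a point from camera to world coordinates). Camera axes: x right, y down, z forward; pixel columns grow to the right and rows downward; lengths in m; the calibration is good to about 2 mm. A picture is of the moment at which its call begins.
- hand_in(): hands the job in; it is judged then, once.
The state is a dict: "clock": time; "joint_pos": joint angles; "qvel": joint speeds; "tau": joint torques, N m; "tcp_pos": TCP position; "orientation": TCP orientation; "wrist_force": force on the tool from outside, world axes, zero at the start; "ft_torque": the same for the moment, N m; "finger_gap": finger opening in m; "grip_force": force on a finger pad.
Only numpy, scipy, OpenCV 4.12 (cv2) and the standard library are available. Lean on these libraries where they do the work, as an engineer would, in place of code of your own. Each camera call takes 0.05 s, during which the arm holds its last target. There are 200 camera calls.

TASK

Put the copper-coloured spool upright on the spindle of the grey unwinding stand, slotted side down as it stands now, so that it sits fully home with the hub's little drive pin inside one of its slots. Then press the stand's black knob down and turn it clockwise from the red dot to the green dot, letting it spring back up there. Leave the other spools and everything else on the bench where they are.

Things in the scene. Friction and masses are not known exactly. Their poses are not given: they have to be found in the camera images.
- spool: full spool of copper foil, white plastic flanges with a copper-coloured band on top, 60 mm diameter, 50 mm tall, about 250 g, upright. Origin: centre of its underside, z up along the bore. Through bore of 16.4 mm diameter. Underside: four open radial slots, along its own +x, +y, -x and -y, from 14 mm radius to the rim, 8.7 mm wide at 22 mm radius, 7 mm deep.
- spool_blue: bystander: spool of the same size and white flanges, wound with blue, blue band on top; origin at the centre of its underside
- spool_grey: bystander: spool of the same size and white flanges, wound with silver-grey, grey band on top; origin at the centre of its underside
- stand: grey unwinding stand, fixed to the bench: base plate 110 (x) x 230 (y) x 16 mm, origin under its centre. Spindle at (0, +62.5) mm; white knob housing 62 x 62 mm, top 40 mm above the bench, at (0, -62.5) mm in its frame.
- spindle_foot (a point): on the spindle's axis, z up, level with the top of the black hub disc (56 mm diameter, 22 mm above the bench); a seated spool has its origin here. The fixed hub carries one yellow drive pin, 6 mm diameter, 5 mm high, 22 mm from the axis; its direction round the axis differs every time and is not measured. A spool whose slots miss the pin stops 5 mm high.
- spindle_tip (a point): tip of the steel spindle, 14 mm diameter, 58 mm above the hub disc; its last 10 mm taper to 7 mm diameter
- knob_grip (a point): on the knob's axis, where to grip it: a black bar 40 mm long (its x axis, white stripe towards +x), 12 mm wide (y), 28 mm high on a 44 mm disc; this point is 6 mm below the bar's top and 22 mm above the disc. At rest, 76 mm above the bench; it turns and sinks with the knob.
- press (a joint): how far the knob is pressed down, 0 to 0.007 m, against a spring (3 N at the start, 6.5 N at the bottom). A catch lets it turn only when pressed at least 5 mm.
- selector (a joint): turn of the knob, 0 (stripe at the red dot, load) to 1.28 rad (stripe at the green dot, run), clockwise seen from above. It springs up again only within about 0.1 rad of either end.
- glue: bystander: white glue bottle, 54 mm diameter, 150 mm tall, origin at the centre of its underside
- jar: bystander: glass jar with black lid, 70 mm diameter, 85 mm tall, origin at the centre of its underside
- disc: bystander: white ceramic blank, 100 mm diameter, 9 mm thick, origin at the centre of its underside
- spatula: bystander: small spatula with a dark wooden handle, lying flat along its x
Not all that is in view belongs to the job. Leave any pink or purple look-alike of the spool alone.

How it is judged:
On the way, in this order (a step that is already met when the one before it is completed fails the run):
1. the copper spool is seated on the spindle, down on the hub with the drive pin in a slot (horizontal distance between spool and spindle_foot below 0.003 m and z of spool in the frame of spindle_foot below 0.002 m and angle between spool's own z axis and vertical below 0.04 rad), for 0.2 s.
2. the knob is pressed down and turned while the spool stays seated (all of step 1 and value of joint press above 0.0035 m and value of joint selector above 0.4 rad).
3. the knob has been turned to the green dot and has sprung back up (all of step 1 and value of joint selector above 1.1 rad and value of joint press below 0.0015 m), for 0.2 s.
At the end, for the whole second after the job is handed in: The copper spool stands on the spindle, its underside centre within 3 mm of the axis and less than 2 mm above the hub, tilted under 0.04 rad and at rest, and the knob is up (pressed less than 1.5 mm) and turned past 1.1 rad (all of step 3 and linear speed of spool below 0.02 m/s); the robot touches nothing.
It fails at once if a bystander is moved by more than 30 mm or tipped over (distance of any of spool_blue, spool_grey, glue, jar, disc, spatula from where it was at the start of the episode above 0.03 m or angle between any of spool_blue, spool_grey, glue, jar, disc, spatula's own z axis and vertical above 0.5 rad).
It also fails if it takes over 67 s, if anything falls off the work surface, if the arm or the gripper's body presses on something with over 40 N, if the wrist force passes 120 N, or if a joint passes its speed limit or range.

## Working session

There is one attempt and no reset: what is moved stays moved. The work goes in short steps, Python scripts to look and compute and a tool call to move; the robot and the scene stay as the last step left them, time stands still between calls to the robot, and variables do not carry over. Pictures are saved under pics/ and viewed, at most 10 in all, crops included, and the job is handed in when it is done.

Besides the shell and the picture viewer there is one more tool, called after "Call:" as name(argument=value, ...) on one line, values as JSON. step_arm: Moves the arm, as the interface text tells. Its arguments: {"type":"object","properties":{"deltas":{"type":"array","items":{"type":"array","items":{"type":"number"}}},"newtons":{"type":"number"}},"required":["deltas"]}

```bash
mkdir -p pics
python3 - <<'E'
from workcell import *
import cv2,numpy as np
s=get_state();print({k:np.round(v,3).tolist() for k,v in s.items()})
ims=[]
for n in("top","side"):
    c=read_camera(n);np.savez(f"pics/{n}0.npz",**c)
    print(n,c["K"].round(1).tolist(),c["world_from_camera"].round(3).tolist())
    cv2.imwrite(f"pics/{n}0.png",c["image"][:,:,::-1])
try: print(grasp_offset)
except Exception as e: print(e)
E
```

```text
{'clock': 0.0, 'joint_pos': [1.159, 0.314, 0.045, 1.304, -0.0, 1.431], 'qvel': [0.001, 0.002, 0.001, 0.0, 0.001, -0.001], 'tau': [0.001, -48.062, 29.853, 0.019, -0.0, -0.0], 'tcp_pos': [0.154, 0.553, 0.23], 'orientation': [-0.0, 0.135, 0.991, -0.001], 'wrist_force': [0.486, 0.606, 0.017], 'ft_torque': [0.032, -0.066, -0.06], 'grip_force': 0.0, 'finger_gap': 0.085}
top [[460.1, 0.0, 318.3], [0.0, 460.1, 236.1], [0.0, 0.0, 1.0]] [[0.075, -0.973, 0.218, 0.388], [-0.997, -0.073, 0.018, -0.088], [-0.001, -0.219, -0.976, 1.104], [0.0, 0.0, 0.0, 1.0]]
side [[459.4, 0.0, 329.5], [0.0, 459.4, 239.9], [0.0, 0.0, 1.0]] [[-0.927, -0.267, 0.263, 0.355], [-0.374, 0.685, -0.625, 0.546], [-0.013, -0.678, -0.735, 0.795], [0.0, 0.0, 0.0, 1.0]]
0.0187
```

View pics/top0.png

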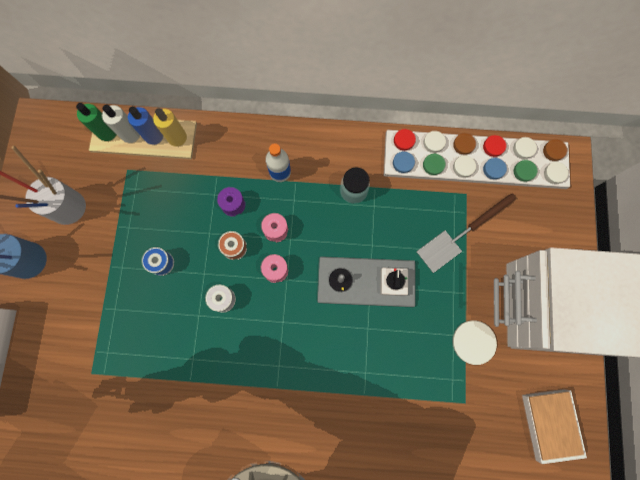

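View pics/side0.png

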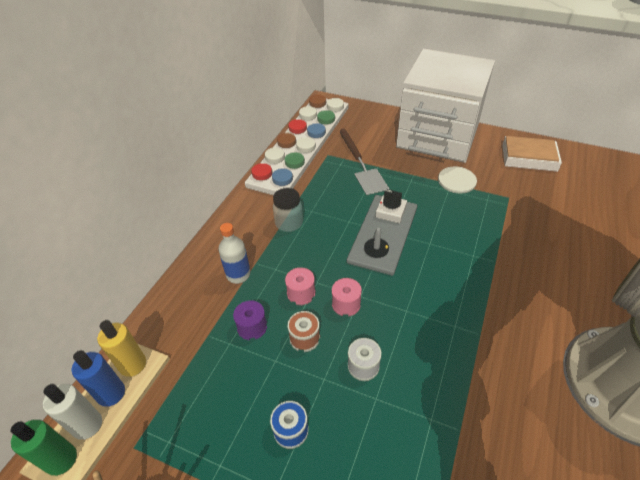

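The top view shows these candidates:
- copper-banded spool at (231,245)
- pink spools at (274,226) and (274,268)
- purple spool at (230,201)
- blue spool at (156,261)
- grey spool at (220,298)

By the description, I choose (231,245). In the side view it is at (304,331). The stand has its spindle at about (341,279) and its knob at (396,280) in the top view. I'll check both in one crop and measure.

```bash
cat > h.py <<'E'
import numpy as np,cv2
def load(n): return dict(np.load(f"pics/{n}.npz"))
def ray(c,u,v,z):
    K,T=c["K"],c["world_from_camera"]
    d=T[:3,:3]@np.linalg.inv(K)@np.array([u,v,1.]);o=T[:3,3]
    return o+d*(z-o[2])/d[2]
def proj(c,p):
    T=np.linalg.inv(c["world_from_camera"]);q=c["K"]@(T[:3,:3]@p+T[:3,3]);return q[:2]/q[2]
def blobs(c,lo,hi,box,amin=15):
    x0,y0,x1,y1=box;h=cv2.cvtColor(c["image"][y0:y1,x0:x1],cv2.COLOR_RGB2HSV)
    m=cv2.inRange(h,np.array(lo),np.array(hi));cs,_=cv2.findContours(m,cv2.RETR_EXTERNAL,cv2.CHAIN_APPROX_NONE)
    return [q+[x0,y0] for q in sorted(cs,key=cv2.contourArea,reverse=True) if cv2.contourArea(q)>=amin]
def crop(c,box,size):
    x0,y0,x1,y1=box;return cv2.resize(c["image"][y0:y1,x0:x1,::-1],size,interpolation=cv2.INTER_CUBIC)
E
python3 - <<'E'
from h import *
t,s=load("top0"),load("side0")
a=np.vstack([np.hstack([crop(t,(310,250,422,313),(500,281)),crop(t,(206,218,258,270),(281,281))]),
 np.hstack([crop(s,(340,185,424,277),(300,300)),crop(s,(280,305,330,355),(300,300)),crop(t,(325,264,357,296),(181,300))])])
cv2.imwrite("pics/crop1.png",a)
for n,c,box in(("top",t,(210,225,255,262)),("side",s,(283,308,325,355))):
    for q in blobs(c,(3,110,60),(18,255,255),box):
        (u,v),d,an=cv2.fitEllipse(q) if len(q)>5 else ((0,0),0,0)
        print(n,u,v,d,cv2.contourArea(q),ray(c,u,v,.05).round(4))
E
```

```text
top 230.44935607910156 243.34646606445312 (20.842823028564453, 21.875280380249023) 356.5 [0.5909 0.1345 0.05  ]
top 222.4068145751953 234.09823608398438 (33.37833786010742, 54.562049865722656) 22.0 [0.6115 0.156  0.05  ]
side 302.8555603027344 324.18377685546875 (22.444805145263672, 27.055051803588867) 475.0 [0.5868 0.1318 0.05  ]
side 304.001953125 340.040771484375 (16.12537384033203, 25.6937198638916) 180.0 [0.5709 0.162  0.05  ]
```

View pics/crop1.png

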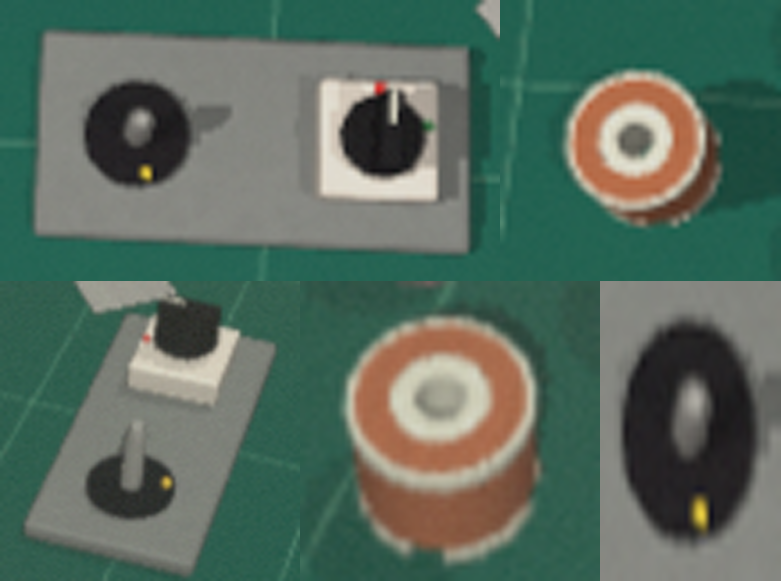

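The crop confirms the choice: copper band on white flanges, upright. The hub's yellow pin is on the robot side of the spindle, at about (343,289) in the top view, and the knob stripe is by the red dot. I'll measure the stand, pin and spool next.

Run:
```python
from h import *
t,s=load("top0"),load("side0")
for n,c,bp,bh,bk in(("top",t,(305,240,430,320),(324,262,360,295),(384,265,408,292)),("side",s,(335,180,425,280),(355,225,395,262),(375,185,410,215))):
    for q in blobs(c,(0,0,60),(179,60,175),bp,800)[:2]:
        r=cv2.minAreaRect(q);print(n,"plate",[ray(c,*p,.016)[:2].round(4).tolist() for p in cv2.boxPoints(r)],ray(c,*r[0],.016).round(4))
    for q in blobs(c,(0,0,0),(179,255,55),bh,100)[:1]:
        e=cv2.fitEllipse(cv2.convexHull(q));h=ray(c,*e[0],.022);print(n,"hub",e,h.round(4))
    for q in blobs(c,(18,100,100),(40,255,255),bh,0)[:1]:
        m=q.reshape(-1,2).mean(0);p=ray(c,*m,.0265);print(n,"pin",m,p.round(4),"r",np.linalg.norm((p-h)[:2]),"dir deg",np.degrees(np.arctan2(*(p-h)[1::-1])))
    for lo,hi,nm in(((0,150,120),(8,255,255),"red"),((50,80,40),(85,255,255),"green")):
        b=(360,262,420,300) if n=="top" else (370,188,412,222)
        print(n,nm,[(q.reshape(-1,2).mean(0),ray(c,*q.reshape(-1,2).mean(0),.04).round(4)) for q in blobs(c,lo,hi,b,0)][:3])
    # spool: depth at top face
    K,T=c["K"],c["world_from_camera"];v,u=np.mgrid[:480,:640];z=c["z_map"]
    P=np.stack([(u-K[0,2])/K[0,0]*z,(v-K[1,2])/K[1,1]*z,z],-1)@T[:3,:3].T+T[:3,3]
    m=(np.hypot(P[...,0]-.589,P[...,1]-.133)<.04)&(abs(P[...,2]-.05)<.006)&(z>0)
    q=cv2.findContours(m.astype(np.uint8),cv2.RETR_EXTERNAL,cv2.CHAIN_APPROX_NONE)[0];q=max(q,key=len)
    w=np.array([ray(c,*p,.05)[:2] for p in q.reshape(-1,2)],dtype=np.float32);print(n,"spool",cv2.minEnclosingCircle(w),np.median(P[m],0))
    m=(np.hypot(P[...,0]-.5,P[...,1]+.18)<.12)&(P[...,2]>.07)&(P[...,2]<.1)&(z>0);print("knob/spindle z>.07",[P[m&(P[...,1]<-.2)].mean(0),P[m&(P[...,1]>-.2)].mean(0)])
```

```text
top plate [[0.4716, -0.077], [0.582, -0.0734], [0.5893, -0.306], [0.479, -0.3046]] [ 0.5299 -0.1904  0.016 ]
top hub ((340.1400146484375, 279.5808410644531), (22.195100784301758, 22.834808349609375), 76.86424255371094) [ 0.5288 -0.1278  0.022 ]
top pin [342.25  288.375] [ 0.5079 -0.1339  0.0265] r 0.02169824040726648 dir deg -163.70337933583727
top red [(array([394.5, 269.5]), array([ 0.5594, -0.252 ,  0.04  ]))]
top green [(array([417. , 280.5]), array([ 0.5376, -0.305 ,  0.04  ])), (array([405., 278.]), array([ 0.5413, -0.2771,  0.04  ]))]
top spool ((0.5890235304832458, 0.13307566940784454), 0.03044232726097107) [0.58880122 0.13270714 0.05105098]
knob/spindle z>.07 [array([ 0.53106151, -0.252429  ,  0.08153957]), array([ 0.52703565, -0.12837498,  0.07647303])]
side plate [[0.5758, -0.0673], [0.6019, -0.3265], [0.4746, -0.3099], [0.4669, -0.0613]] [ 0.5282 -0.1816  0.016 ]
side hub ((376.0083923339844, 247.61683654785156), (18.015531539916992, 23.29525375366211), 93.23945617675781) [ 0.5246 -0.1273  0.022 ]
side pin [386.14285714 246.28571429] [ 0.5037 -0.1355  0.0265] r 0.022421983484209238 dir deg -158.72705157536475
side red []
side green [(array([403.13114754, 192.40983607]), array([ 0.515 , -0.3095,  0.04  ])), (array([374.85714286, 196.11904762]), array([ 0.5756, -0.2714,  0.04  ]))]
side spool ((0.5859239101409912, 0.1325494349002838), 0.031833283603191376) [0.58566273 0.13305639 0.05113508]
knob/spindle z>.07 [array([ 0.52821922, -0.25188416,  0.07928805]), array([ 0.52429395, -0.12720254,  0.07599044])]
```

Averaged over both views:
- Spool at about (0.5875, 0.133).
- Spindle at about (0.5268, −0.1276), with the pin at about −162°.
- Knob axis at about (0.530, −0.252), with its bar along roughly +1°.

I'll move towards the spool and look with the wrist camera.

Call:
step_arm(deltas=[[36,-35,0,0,0,0,1],[36,-35,0,0,0,0,1],[36,-35,0,0,0,0,1],[36,-35,0,0,0,0,1],[36,-35,0,0,0,0,1]])

```text
clock: 0.6
tcp_pos: [0.3344, 0.378, 0.231]
orientation: [-0.0, 0.135, 0.991, -0.0]
wrist_force: [1.5, 0.4, 0.4]
finger_gap: 0.0853
grip_force: 0.0
```

Call:
step_arm(deltas=[[36,-35,0,0,0,0,1],[36,-35,0,0,0,0,1],[36,-35,0,0,0,0,1],[36,-35,0,0,0,0,1],[0,0,0,0,0,0,1]])

```text
clock: 1.1
tcp_pos: [0.481, 0.2361, 0.2305]
orientation: [0.001, 0.139, 0.99, -0.001]
wrist_force: [-0.1, 0.2, 0.5]
finger_gap: 0.0855
grip_force: 0.0
```

Run:
```python
from workcell import *
from h import *
c=read_camera("wrist");np.savez("pics/w1.npz",**c);s=get_state()
print(s["clock"],s["tcp_pos"],s["orientation"],c["K"].round(1).tolist(),c["world_from_camera"].round(3).tolist())
print(proj(c,np.array([.5875,.133,.05])),proj(c,np.array([.5875,.133,.0])))
cv2.imwrite("pics/w1.png",c["image"][:,:,::-1])
```

```text
1.15 [0.47879855 0.23782888 0.23053879] [-3.95986538e-04  1.38201533e-01  9.90404022e-01 -2.29186651e-04] [[364.2, 0.0, 313.9], [0.0, 364.2, 239.5], [0.0, 0.0, 1.0]] [[0.276, 0.919, 0.282, 0.408], [0.961, -0.264, -0.083, 0.257], [-0.002, 0.294, -0.956, 0.373], [0.0, 0.0, 0.0, 1.0]]
[245.7824441 340.3158608] [253.65893705 315.93720168]
```

View pics/w1.png

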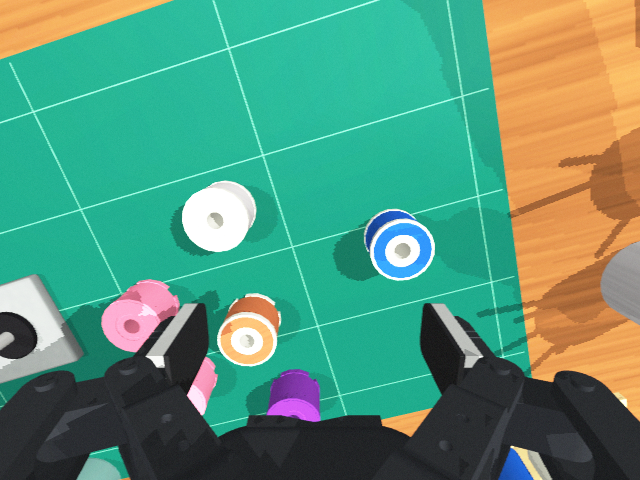

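The wrist view shows the copper spool at (247,340) with the fingers on either side of the image. The slots aren't readable from here, so I'll go lower and to the robot's side of it.

Call:
step_arm(deltas=[[5,-27,-30,0,0,0,1],[5,-27,-30,0,0,0,1],[5,-27,-30,0,0,0,1],[5,-27,-30,0,0,0,1],[0,0,0,0,0,0,1]])

```text
clock: 1.65
tcp_pos: [0.4933, 0.1306, 0.1072]
orientation: [-0.004, 0.136, 0.991, -0.001]
wrist_force: [-0.2, 0.1, -0.6]
finger_gap: 0.0852
grip_force: 0.0
```

Run:
```python
from workcell import *
from h import *
c=read_camera("wrist");np.savez("pics/w2.npz",**c);s=get_state()
print(s["clock"],s["tcp_pos"],s["orientation"])
u,v=proj(c,np.array([.575,.133,.03])).astype(int);print(u,v)
b=(max(u-90,0),max(v-90,0),min(u+90,640),min(v+90,480));print(b)
cv2.imwrite("pics/w2.png",crop(c,b,((b[2]-b[0])*4*600//720,(b[3]-b[1])*4*600//720)))
```

```text
1.7 [0.49442161 0.13194679 0.10921607] [-2.71409090e-03  1.36053021e-01  9.90697748e-01 -4.26139277e-04]
349 358
(np.int64(259), np.int64(268), np.int64(439), np.int64(448))
```

View pics/w2.png

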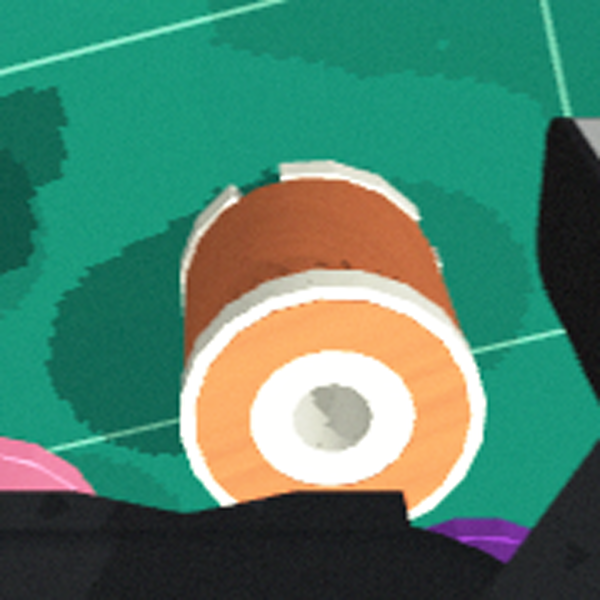

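The crop shows the copper spool with two slots in its lower rim: one between about (238,187) and (280,165), the other between (419,216) and (437,248). I'll cast these edges to angles about the spool's centre.

Run:
```python
from h import *
c=load("w2");f=lambda x,y:(259+x/3.3333,268+y/3.3333)
# centre from copper band's inner white disc ellipse & bore via orange mask
h=cv2.cvtColor(c["image"],cv2.COLOR_RGB2HSV)
rim=[(182,415),(200,358),(250,310),(330,287),(400,302),(455,345),(485,405),(478,450),(415,520),(190,450)]
w=np.array([ray(c,*f(*p),.05)[:2] for p in rim])
A=np.c_[2*w,np.ones(len(w))];x=np.linalg.lstsq(A,(w**2).sum(1),rcond=None)[0];R=np.sqrt(x[2]+x[:2]@x[:2]);print("centre",x[:2],R)
inn=[(250,417),(332,350),(414,415),(332,485)];w=np.array([ray(c,*f(*p),.05)[:2] for p in inn]);print("inner",w.mean(0))
C=x[:2]
for z in(0,.003,.006):
    for nm,a,b in(("L",(238,187),(280,165)),("R",(419,216),(437,248))):
        P=[ray(c,*f(*p),z)[:2]-C for p in(a,b)];g=[np.degrees(np.arctan2(p[1],p[0])) for p in P]
        print(z,nm,np.round(g,1),np.round([np.linalg.norm(p) for p in P],4),"mid",round(np.mean(np.unwrap(g,period=360)),1))
```

```text
centre [0.58882529 0.13390175] 0.029651035195927614
inner [0.58826234 0.13388333]
0 L [-159.1  178.9] [0.0285 0.0295] mid -170.1
0 R [105.6  87.3] [0.0295 0.0307] mid 96.5
0.003 L [-160.8  178.5] [0.0299 0.0311] mid -171.1
0.003 R [109.2  91. ] [0.03   0.0305] mid 100.1
0.006 L [-162.4  178.3] [0.0314 0.0328] mid -172.1
0.006 R [112.7  94.9] [0.0305 0.0304] mid 103.8
```

The slots sit at about −171° (mod 90°) and the centre at (0.5883, 0.1337). The pin is at about −162°, so a turn of about +9° is needed. I'll move over the spool and go down.

Call:
step_arm(deltas=[[32,1,0,0,0,0,1],[32,1,0,0,0,0,1],[30,0,0,0,0,0,1],[0,0,0,0,0,0,1],[0,0,0,0,0,0,1]])

```text
clock: 2.2
tcp_pos: [0.5911, 0.1359, 0.112]
orientation: [0.0, 0.135, 0.991, 0.0]
wrist_force: [-0.9, 0.0, 0.3]
finger_gap: 0.0856
grip_force: 0.0
```

Run:
```python
from workcell import *
s=get_state();print(s["clock"],s["tcp_pos"],s["orientation"],s["joint_pos"])
```

```text
2.2 [0.59108481 0.13586904 0.11200198] [1.32627490e-04 1.34592530e-01 9.90900975e-01 3.01972170e-04] [ 9.33853284e-02  4.30878051e-01 -7.97016193e-02  1.05982155e+00
  5.28205892e-04  3.63389926e-01]
```

Call:
step_arm(deltas=[[-3,-1,-30,0,0,0,1],[0,0,-35,0,0,0,1],[0,0,-25,0,0,0,1],[0,0,-9,0,0,0,1],[0,0,0,0,0,0,1]])

```text
clock: 2.7
tcp_pos: [0.5861, 0.1339, 0.0117]
orientation: [-0.001, 0.135, 0.991, -0.0]
wrist_force: [-0.1, -0.7, -0.1]
finger_gap: 0.0854
grip_force: 0.0
```

Call:
step_arm(deltas=[[0,0,0,0,0,0,-0.5],[0,0,0,0,0,0,-0.5],[0,0,0,0,0,0,-0.5],[0,0,0,0,0,0,-0.5],[0,0,0,0,0,0,-0.5]], newtons=35)

```text
clock: 3.2
tcp_pos: [0.5895, 0.1336, 0.0146]
orientation: [0.002, 0.135, 0.991, 0.001]
wrist_force: [-1.0, 1.5, 7.4]
finger_gap: 0.0591
grip_force: 38.8
```

Gripped at 59 mm. Now I'll lift, turn +9° and travel. Both cameras give nearly the same shift from spool to spindle, about (−61, −260) mm.

Call:
step_arm(deltas=[[0,0,20,0,0,0,-0.5],[0,0,30,0,0,0,-0.5],[0,0,30,0,0,0,-0.5],[0,0,20,0,0,0,-0.5],[-10,-40,0,0,0,3,-0.5]])

```text
clock: 3.7
tcp_pos: [0.5818, 0.0962, 0.1167]
orientation: [0.004, 0.106, 0.994, 0.001]
wrist_force: [1.1, -0.5, -2.5]
finger_gap: 0.0588
grip_force: 38.8
```

Call:
step_arm(deltas=[[-10,-45,0,0,0,3,-0.5],[-10,-45,0,0,0,3,-0.5],[-11,-45,0,0,0,0,-0.5],[-10,-45,0,0,0,0,-0.5],[-10,-40,0,0,0,0,-0.5]])

```text
clock: 4.2
tcp_pos: [0.5265, -0.1289, 0.1129]
orientation: [0.0, 0.058, 0.998, -0.0]
wrist_force: [1.1, -0.7, -2.6]
finger_gap: 0.059
grip_force: 38.9
```

Call:
step_arm(deltas=[[0,0,0,0,0,0,-0.5],[0,0,0,0,0,0,-0.5],[0,0,0,0,0,0,-0.5]])

```text
clock: 4.5
tcp_pos: [0.5271, -0.126, 0.1125]
orientation: [0.0, 0.057, 0.998, 0.0]
wrist_force: [0.2, 0.1, -2.0]
finger_gap: 0.0588
grip_force: 39.0
```

Run:
```python
from workcell import *
from h import *
I={n:read_camera(n) for n in("wrist","top","side")}
for n,c in I.items(): np.savez(f"pics/{n}3.npz",**c)
s=get_state();print(s["clock"],s["tcp_pos"],s["orientation"],s["finger_gap"],s["wrist_force"])
c=I["wrist"];u,v=proj(c,np.array([.51,-.13,.05])).astype(int);print(u,v)
b=(max(u-120,0),max(v-120,0),min(u+120,640),min(v+120,480));print(b)
t=I["top"];sd=I["side"];bs=[]
a=np.hstack([crop(c,b,((b[2]-b[0])*2,(b[3]-b[1])*2)),])
w=crop(t,(300,230,400,330),(300,300));x=crop(sd,(320,160,420,260),(300,300))
k=np.vstack([w,x])[:a.shape[0]]
k=cv2.copyMakeBorder(k,0,max(0,a.shape[0]-k.shape[0]),0,0,0);cv2.imwrite("pics/w3.png",np.hstack([a,k]))
```

```text
4.65 [ 0.52725941 -0.12546091  0.11234352] [-4.13324526e-05  5.62912822e-02  9.98414380e-01  1.24158537e-04] 0.05862520503615278 [ 0.1348975  -0.62639731 -1.60670647]
304 233
(np.int64(184), np.int64(113), np.int64(424), np.int64(353))
```

View pics/w3.png

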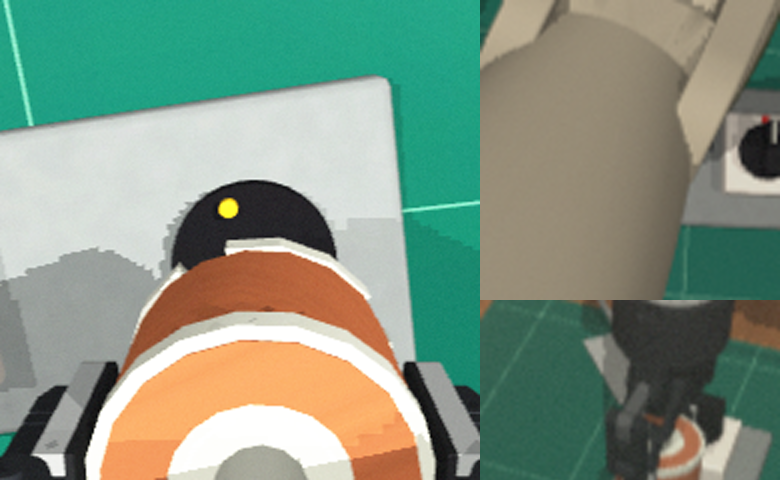

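The wrist view shows the pin at crop (228,208) on the hub. The held spool's front slot lies between about (183,268) and (228,245). I'll measure both in this one view.

Run:
```python
from h import *
c=load("wrist3");f=lambda x,y:(184+x/2,113+y/2)
def circ(w,R=None):
    A=np.c_[2*w,np.ones(len(w))];x=np.linalg.lstsq(A,(w**2).sum(1),rcond=None)[0];r=np.sqrt(x[2]+x[:2]@x[:2])
    if R:
        from scipy.optimize import least_squares
        x=least_squares(lambda p:np.hypot(*(w-p).T)-R,x[:2]).x
    return x[:2],r
q=blobs(c,(0,0,0),(179,255,50),(264,200,356,247),100)[0].reshape(-1,2)
w=np.array([ray(c,*p,.022)[:2] for p in q if p[1]<240])
w2=w[np.abs(np.hypot(*(w-[.527,-.127]).T)-.028)<.005];H,r=circ(w2,.028);print("hub",H,r,len(w2),np.std(np.hypot(*(w2-H).T)))
y=blobs(c,(20,150,150),(35,255,255),(260,190,340,247),3)[0].reshape(-1,2).mean(0);P=ray(c,*y,.027)[:2]
print("pin",P,np.hypot(*(P-H)),np.degrees(np.arctan2(*(P-H)[::-1])))
zb=.098
for zb in(.096,.098,.100):
    rim=[(90,455),(110,400),(150,352),(200,322),(250,312),(300,318),(350,340),(400,385),(425,430),(434,465)]
    S,r=circ(np.array([ray(c,*f(*p),zb+.05)[:2] for p in rim]))
    low=[(135,325),(150,300),(170,278),(228,242),(260,238),(290,243),(330,262),(368,297)]
    S2,r2=circ(np.array([ray(c,*f(*p),zb)[:2] for p in low]),.03)
    g=[np.degrees(np.arctan2(*(ray(c,*f(*p),zb)[:2]-S)[::-1])) for p in((183,266),(228,242))]
    print(zb,"spool top",S,r,"bottom",S2,r2,"slot",np.round(g,1),np.mean(np.unwrap(g,period=360)))
```

```text
hub [ 0.52665736 -0.12836763] 0.026364315478476716 109 0.0006764421947243569
pin [ 0.50504828 -0.13411245] 0.022359682517362797 -165.11214979976975
0.096 spool top [ 0.52465168 -0.12571199] 0.02921792457668507 bottom [ 0.52714731 -0.1263272 ] 0.029990381841578196 slot [-146.6 -171.3] -158.95308938418054
0.098 spool top [ 0.52332123 -0.1255596 ] 0.028681981886831305 bottom [ 0.52667003 -0.12618422] 0.02961322442606826 slot [-146.  -171.1] -158.54955890652903
0.1 spool top [ 0.52199078 -0.12540722] 0.028146039196996916 bottom [ 0.52619199 -0.12604173] 0.029236067010568915 slot [-145.4 -170.8] -158.12478085844555
```

Call:
step_arm(deltas=[[0,-2,0,0,0,-3.5,-0.5],[0,0,-10,0,0,0,-0.5],[0,0,-10,0,0,0,-0.5],[0,0,-5,0,0,0,-0.5],[0,0,0,0,0,0,-0.5]])

```text
clock: 5.15
tcp_pos: [0.5264, -0.1282, 0.0859]
orientation: [-0.001, 0.087, 0.996, 0.0]
wrist_force: [0.9, -0.2, -1.5]
finger_gap: 0.0588
grip_force: 39.0
```

Call:
step_arm(deltas=[[0,0,-5,0,0,0,-0.5],[0,0,-5,0,0,0,-0.5],[0,0,0,0,0,0,-0.5],[0,0,0,0,0,0,-0.5]])

```text
clock: 5.55
tcp_pos: [0.5269, -0.1288, 0.0772]
orientation: [-0.0, 0.088, 0.996, 0.0]
wrist_force: [0.8, 0.5, -2.9]
finger_gap: 0.0591
grip_force: 39.0
```

The spindle has entered the bore without side force. I'll continue to just above the pin.

Call:
step_arm(deltas=[[0,0,-8,0,0,0,-0.5],[0,0,-8,0,0,0,-0.5],[0,0,-8,0,0,0,-0.5],[0,0,-6,0,0,0,-0.5],[0,0,0,0,0,0,-0.5]])

```text
clock: 6.05
tcp_pos: [0.5267, -0.1285, 0.0462]
orientation: [-0.001, 0.088, 0.996, 0.0]
wrist_force: [-0.2, 0.3, -2.5]
finger_gap: 0.0591
grip_force: 39.0
```

Call:
step_arm(deltas=[[0,0,-3,0,0,0,-0.5],[0,0,-3,0,0,0,-0.5],[0,0,0,0,0,0,-0.5],[0,0,0,0,0,0,-0.5]])

```text
clock: 6.45
tcp_pos: [0.527, -0.1288, 0.0414]
orientation: [-0.0, 0.088, 0.996, 0.0]
wrist_force: [-0.7, 0.2, -2.0]
finger_gap: 0.059
grip_force: 39.0
```

Call:
step_arm(deltas=[[0,0,-2,0,0,0,-0.5],[0,0,0,0,0,0,-0.5],[0,0,-1,0,0,0,-0.5],[0,0,0,0,0,0,-0.5]])

```text
clock: 6.85
tcp_pos: [0.527, -0.1287, 0.0382]
orientation: [-0.0, 0.088, 0.996, 0.0]
wrist_force: [0.4, -0.3, -2.6]
finger_gap: 0.0589
grip_force: 39.0
```

Call:
step_arm(deltas=[[0,0,-1,0,0,0,-0.5],[0,0,0,0,0,0,-0.5],[0,0,0,0,0,0,-0.5]])

```text
clock: 7.15
tcp_pos: [0.527, -0.1287, 0.0373]
orientation: [-0.0, 0.088, 0.996, 0.0]
wrist_force: [-0.8, 0.5, -2.6]
finger_gap: 0.0588
grip_force: 39.0
```

Call:
step_arm(deltas=[[0,0,-1,0,0,0,-0.5],[0,0,0,0,0,0,-0.5],[0,0,0,0,0,0,-0.5]])

```text
clock: 7.45
tcp_pos: [0.5271, -0.1288, 0.0366]
orientation: [0.0, 0.088, 0.996, -0.0]
wrist_force: [-2.5, -0.4, 1.7]
finger_gap: 0.0589
grip_force: 39.3
```

Call:
step_arm(deltas=[[0,0,-1,0,0,0,-0.5],[0,0,0,0,0,0,-0.5],[0,0,0,0,0,0,-0.5]])

```text
clock: 7.75
tcp_pos: [0.5272, -0.1288, 0.0366]
orientation: [0.0, 0.088, 0.996, -0.0]
wrist_force: [-4.1, 0.9, 9.8]
finger_gap: 0.0591
grip_force: 40.1
```

Contact came at the expected seated height: TCP 36.6 mm, against about 41.5 mm if the slots had missed the pin. I'll relax, release, and lift clear.

Call:
step_arm(deltas=[[0,0,1.5,0,0,0,-0.5],[0,0,0,0,0,0,0.3],[0,0,0,0,0,0,1],[0,0,0,0,0,0,1],[0,0,0,0,0,0,1]])

```text
clock: 8.25
tcp_pos: [0.5272, -0.1288, 0.0368]
orientation: [0.0, 0.088, 0.996, 0.0]
wrist_force: [0.3, 0.1, -0.7]
finger_gap: 0.0856
grip_force: 0.0
```

Call:
step_arm(deltas=[[0,0,0,0,0,0,1],[0,0,15,0,0,0,1],[0,0,35,0,0,0,1],[0,0,45,0,0,0,1],[-5,0,30,0,0,5,1]])

```text
clock: 8.75
tcp_pos: [0.5232, -0.1292, 0.1646]
orientation: [0.001, 0.043, 0.999, -0.0]
wrist_force: [1.0, -0.1, 0.5]
finger_gap: 0.0854
grip_force: 0.0
```

Call:
step_arm(deltas=[[-15,-20,0,0,0,5,1],[-15,-20,0,0,0,1,1],[-15,-20,0,0,0,0,1],[0,0,0,0,0,0,1],[0,0,0,0,0,0,1]])

```text
clock: 9.25
tcp_pos: [0.477, -0.189, 0.1619]
orientation: [0.0, -0.007, 1.0, 0.0]
wrist_force: [-0.3, -0.7, -0.3]
finger_gap: 0.0856
grip_force: 0.0
```

Run:
```python
from workcell import *
from h import *
I={n:read_camera(n) for n in("wrist","top","side")}
for n,c in I.items(): np.savez(f"pics/{n}4.npz",**c)
s=get_state();print(s["clock"],s["tcp_pos"],s["orientation"],s["finger_gap"])
for n,c in I.items():
    K,T=c["K"],c["world_from_camera"];v,u=np.mgrid[:480,:640];z=c["z_map"]
    P=np.stack([(u-K[0,2])/K[0,0]*z,(v-K[1,2])/K[1,1]*z,z],-1)@T[:3,:3].T+T[:3,3]
    m=(np.hypot(P[...,0]-.527,P[...,1]+.128)<.026)&(np.hypot(P[...,0]-.527,P[...,1]+.128)>.012)&(abs(P[...,2]-.075)<.012)&(z>0)
    k=(np.hypot(P[...,0]-.53,P[...,1]+.2525)<.024)&(abs(P[...,2]-.084)<.007)&(z>0)
    print(n,"spool top",m.sum(),np.median(P[m],0).round(4) if m.any() else 0,"knob",k.sum(),P[k].mean(0).round(4) if k.any() else 0)
    if k.any() and n!="side": (cx,cy),(w,h),a=cv2.minAreaRect(P[k][:,:2].astype(np.float32)*1000);print(cx,cy,w,h,a)
c=I["wrist"];cv2.imwrite("pics/w4.png",np.vstack([crop(c,(0,0,640,480),(640,480))]))
```

```text
9.4 [ 0.47744133 -0.18819402  0.16175508] [ 4.64037689e-05 -8.51849639e-03  9.99963701e-01  1.74042931e-04] 0.08578844899659722
wrist spool top 2575 [ 0.5238 -0.1318  0.0723] knob 974 [ 0.5288 -0.2527  0.0816]
530.0436401367188 -253.4550323486328 12.453303337097168 40.05268478393555 89.8874740600586
top spool top 277 [ 0.5316 -0.1243  0.0734] knob 0 0
side spool top 268 [ 0.5279 -0.127   0.0737] knob 86 [ 0.528  -0.2528  0.0825]
```

View pics/w4.png

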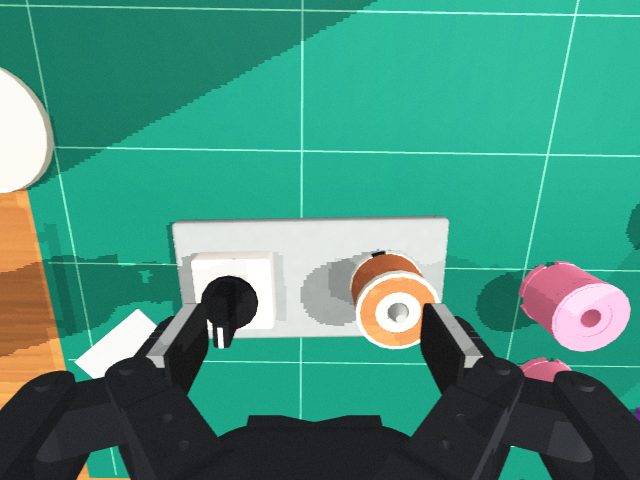

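The spool sits with its top at about 72 mm, so it is seated. The wrist view shows the spool at (397,312) and the knob bar at (229,305) with its stripe towards +x. The bar centre is about (0.5295, −0.2533), and the fingers already close across it. I'll move above the knob.

Call:
step_arm(deltas=[[26,-32,0,0,0,0,0],[26,-33,0,0,0,0,0],[0,0,-30,0,0,0,0],[0,0,-20,0,0,0,0],[0,0,0,0,0,0,0]])

```text
clock: 9.9
tcp_pos: [0.5276, -0.2519, 0.1083]
orientation: [-0.003, -0.009, 1.0, 0.002]
wrist_force: [0.6, 0.3, -0.1]
finger_gap: 0.0422
grip_force: 0.0
```

Run:
```python
from workcell import *
s=get_state();print(s["clock"],s["tcp_pos"],s["orientation"],s["finger_gap"],s["joint_pos"],s["wrist_force"])
```

```text
9.9 [ 0.52755762 -0.25191485  0.10830307] [-0.00270829 -0.00856888  0.99995773  0.00194394] 0.04221273356235024 [-5.82875255e-01  3.99745517e-01 -1.37565610e-01  1.04014944e+00
  2.07389061e-04 -6.00014003e-01] [ 0.60795409  0.29678085 -0.09611203]
```

Call:
step_arm(deltas=[[0,-1,-20,0,0,0,0],[0,0,-20,0,0,0,0],[0,0,-10,0,0,0,0],[0,0,-4,0,0,0,0],[0,0,0,0,0,0,0]])

```text
clock: 10.4
tcp_pos: [0.5293, -0.2545, 0.0581]
orientation: [0.0, -0.008, 1.0, 0.0]
wrist_force: [-0.9, -0.9, 0.8]
finger_gap: 0.0428
grip_force: 0.0
```

Call:
step_arm(deltas=[[0,0,0,0,0,0,-0.9],[0,0,0,0,0,0,-0.9],[0,0,0,0,0,0,-0.9],[0,0,0,0,0,0,-0.9],[0,0,0,0,0,0,-0.9]], newtons=50)

```text
clock: 10.9
tcp_pos: [0.5296, -0.2537, 0.0587]
orientation: [0.001, -0.009, 1.0, 0.001]
wrist_force: [0.2, 4.5, 3.0]
finger_gap: 0.0107
grip_force: 51.3
```

Gripped the bar. Now I'll press down.

Call:
step_arm(deltas=[[0,0,-3,0,0,0,-1],[0,0,-3,0,0,0,-1],[0,0,-1.5,0,0,0,-1],[0,0,0,0,0,0,-1],[0,0,0,0,0,0,-1]])

```text
clock: 11.4
tcp_pos: [0.5296, -0.2536, 0.0522]
orientation: [0.001, -0.009, 1.0, 0.001]
wrist_force: [-1.4, 6.2, 9.2]
finger_gap: 0.011
grip_force: 52.4
```

Call:
step_arm(deltas=[[0,0,0,0,0,-5,-1],[0,0,0,0,0,-5,-1],[0,0,0,0,0,-7,-1],[0,0,0,0,0,-8,-1],[0,0,0,0,0,0,-1]])

```text
clock: 11.9
tcp_pos: [0.5297, -0.2529, 0.0522]
orientation: [0.001, 0.209, 0.978, 0.002]
wrist_force: [-0.5, 8.1, 10.2]
finger_gap: 0.011
grip_force: 52.5
```

Call:
step_arm(deltas=[[0,0.5,0,0,0,-8,-1],[0,0.5,0,0,0,-8,-1],[0,0,0,0,0,-8,-1],[0,0,0,0,0,-8,-1],[0,0,0,0,0,0,-1]])

```text
clock: 12.4
tcp_pos: [0.5302, -0.252, 0.0522]
orientation: [0.001, 0.471, 0.882, 0.002]
wrist_force: [1.1, 8.9, 9.3]
finger_gap: 0.0111
grip_force: 52.3
```

Call:
step_arm(deltas=[[0,0,0,0,0,-8,-1],[0,0,0,0,0,-7,-1],[0,0,0,0,0,0,-1],[0,0,0,0,0,0,-1]])

```text
clock: 12.8
tcp_pos: [0.5306, -0.2517, 0.0522]
orientation: [0.001, 0.58, 0.814, 0.002]
wrist_force: [2.5, 9.0, 7.9]
finger_gap: 0.0109
grip_force: 52.2
```

Turned about 72°. A touch more, then I'll let it up while gripped and release.

Call:
step_arm(deltas=[[0,0,0,0,0,-2,-1],[0,0,0,0,0,0,-1],[0,0,3,0,0,0,-1],[0,0,3,0,0,0,-1],[0,0,1.5,0,0,0,-1]])

```text
clock: 13.3
tcp_pos: [0.5306, -0.2516, 0.0591]
orientation: [0.0, 0.594, 0.804, 0.002]
wrist_force: [3.7, 9.1, 1.1]
finger_gap: 0.0115
grip_force: 51.6
```

Call:
step_arm(deltas=[[0,0,0,0,0,0,-1],[0,0,0,0,0,0,-0.4],[0,0,0,0,0,0,0],[0,0,0,0,0,0,0],[0,0,0,0,0,0,0]])

```text
clock: 13.8
tcp_pos: [0.5289, -0.2542, 0.0579]
orientation: [0.0, 0.596, 0.803, -0.0]
wrist_force: [0.3, -1.1, -0.3]
finger_gap: 0.0427
grip_force: 0.0
```

Call:
step_arm(deltas=[[0,0,20,0,0,0,0],[0,0,35,0,0,0,0],[0,0,40,0,0,0,0],[-40,0,20,0,0,0,0],[-40,0,0,0,0,0,0]])

```text
clock: 14.3
tcp_pos: [0.4506, -0.2556, 0.1763]
orientation: [0.004, 0.595, 0.804, -0.0]
wrist_force: [-0.3, -0.3, 0.1]
finger_gap: 0.0428
grip_force: 0.0
```

Call:
step_arm(deltas=[[0,0,0,0,0,0,0],[0,0,0,0,0,0,0],[0,0,0,0,0,0,0]])

```text
clock: 14.6
tcp_pos: [0.4498, -0.2543, 0.1729]
orientation: [0.001, 0.595, 0.803, 0.0]
wrist_force: [0.0, 0.1, -0.2]
finger_gap: 0.0428
grip_force: 0.0
```

Run:
```python
from workcell import *
from h import *
I={n:read_camera(n) for n in("wrist","top","side")}
s=get_state();print(s["clock"],s["tcp_pos"],s["finger_gap"])
for n,c in I.items():
    K,T=c["K"],c["world_from_camera"];v,u=np.mgrid[:480,:640];z=c["z_map"]
    P=np.stack([(u-K[0,2])/K[0,0]*z,(v-K[1,2])/K[1,1]*z,z],-1)@T[:3,:3].T+T[:3,3]
    d=np.hypot(P[...,0]-.527,P[...,1]+.128);m=(d<.026)&(d>.012)&(abs(P[...,2]-.075)<.012)&(z>0)
    k=(np.hypot(P[...,0]-.53,P[...,1]+.2525)<.024)&(abs(P[...,2]-.082)<.007)&(z>0)
    print(n,"spool",m.sum(),np.median(P[m],0).round(4) if m.any() else 0,"knob",k.sum(),np.median(P[k],0).round(4) if k.any() else 0)
    if k.any(): print(cv2.minAreaRect(P[k][:,:2].astype(np.float32)*1000))
cv2.imwrite("pics/f.png",np.hstack([crop(I["wrist"],(80,100,560,480),(480,380)),crop(I["side"],(330,170,430,290),(317,380))]))
```

```text
14.75 [ 0.44987457 -0.25390405  0.1724913 ] 0.04289159278476386
wrist spool 4679 [ 0.5266 -0.1265  0.0723] knob 1054 [ 0.5288 -0.2517  0.0818]
((530.231201171875, -252.86402893066406), (12.876958847045898, 40.051700592041016), 19.153888702392578)
top spool 329 [ 0.5269 -0.1283  0.0734] knob 50 [ 0.5288 -0.2427  0.0825]
((528.8690185546875, -243.5547637939453), (11.740918159484863, 19.407438278198242), 17.28368377685547)
side spool 275 [ 0.5272 -0.1256  0.0735] knob 82 [ 0.5287 -0.252   0.0823]
((529.2687377929688, -254.17892456054688), (11.677145957946777, 40.125633239746094), 17.39698028564453)
```

View pics/f.png

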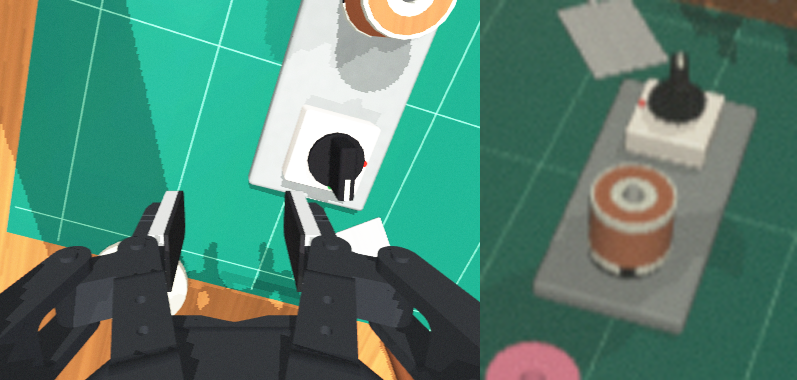

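The spool is home, with its top at 72 mm. The knob bar has turned about 72° and its top is back at 82 mm, so it has sprung up. The gripper is clear, so I'm handing in.

```bash
python3 -c "
from workcell import *
print(hand_in())"
```

```text
the job is handed in; nothing more can be done
None
```

The job is handed in, though no verdict came back: my last measurements show the copper spool fully seated over the drive pin and the knob turned about 72° to the green dot and sprung back up, and the gripper touched none of the other things on the bench.

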